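# Wipe both faces of the griddle scraper and stow it under the keeper lip

### The job

Take the griddle scraper out of the blue caddy and wipe its blade on the sprung rubber bar: first lay the face on the orange side of the handle flat against the bar near the handle, push the bar back a little and draw the scraper straight up until the bottom edge comes off the bar, then turn the scraper round and wipe the face on the white side in the same way. Then stow it in the dark grey holder: tip one end of the handle in under the green lip, lower the other end fully down into the open cradle, and let go. Leave the mug and the sauce bottle where they stand.

Things in the scene. Friction and masses are not known exactly. Their poses are not given: they have to be found in the camera images.
- scraper_center (a point): Centre of the handle of the T-shaped scraper (about 250 g). Handle: bar 160 mm long (y), 24 wide (x), 22 tall (z); +x half orange, -x half white. Blade: steel plate 4 mm thick (x -2 to +2), 66 wide (y), hanging from 11 to 91 mm below this point. z is up. Starts with the handle ends in the caddy's notches: lift straight up. Grip the handle's middle across its width, 60 N or more.
- caddy: Fixed blue open tub, 74 mm (x) by 122 mm (y); origin under its centre. End walls (y 55 to 61 mm, both ends) carry the handle underside at 100 mm height between cheeks that stand to 115 mm; side walls only 55 mm tall. The scraper starts with its axes parallel to the caddy's.
- wiper_pad (a point): Centre of the working face of the black rubber bar, 90 mm above the table; moves with the bar. Bar 150 mm long (y), 14 tall (z), 16 thick (x). The face looks along this point's -x; the free space for the blade is on that side. Two posts stand 35 to 65 mm behind the face (+x), at the ends. Nothing here is taller than 99 mm.
- wiper: Fixed steel crumb tray with the bar's grey stand, 150 mm (x) by 180 mm (y), rim 18 mm tall; origin under its centre, axes as the rubber bar's. At rest the bar's working face is at x = -8 mm.
- wiper_bar (a joint): How far the rubber bar is pushed back along its +x, in m: 0 at rest, 0.020 at its stop. A spring of 200 N/m returns it. 5 to 10 mm is a good wiping pressure; under 2 mm is not wiping.
- holder_seat (a point): Where the handle's centre lies when stowed in the dark grey holder, 111 mm above the table; handle along y, either way round. The handle has 9 mm of play along y and cannot drop in level: with its -y end raised about 0.2 rad, its +y end goes under the lip first (about 10 mm in), then the -y end is rotated down.
- holder: Fixed dark grey holder, axes as holder_seat; origin under its centre; base 100 mm (x) by 190 (y), 8 thick. Posts at y 71 to 89 and -91 to -71 mm carry the handle at 100 mm height, the blade hangs between. At +y a green lip from y = 70 mm, underside at 130 mm height, top 136, back wall at y = 83. At -y end stop at y = -86, 10 mm tall. Side cheeks at x = -16 and +16 at both ends, at -y flared to 123 high.
- mug: Blue ceramic mug, 80 mm across, 85 mm tall, origin under its centre. Bystander.
- sauce_bottle: Red bottle with white cap, 60 mm across, 150 mm tall, origin under its centre. Bystander.
There are look-alikes about, which are no part of the job. What is shaped like the wiper but turquoise or yellow is not meant.

How it is judged:
By the outcome, as a careful person would: the job done as asked, in the order asked, and still so for the second after the job is handed in, with the robot touching nothing.
It also fails if it takes over 61 s, if anything falls off the work surface, if the arm or the gripper's body presses on something with over 40 N, if the wrist force passes 120 N, or if a joint passes its speed limit or range.

### The arm

A 6-joint arm with a two-finger parallel gripper is mounted at the origin on the work surface. World frame = base frame: x ahead of the robot, y to its left, z up, the work surface at z = 0. Lengths are in m, angles in degrees, forces in N, time in s.
With the tool pointing down it reaches from about 0.4 to 0.825 m from the base axis. Payload 7 kg.
Tool frame: the origin (TCP) lies between the finger pads; the fingertips stand 19 mm ahead of it and the grasp point (between the pads) is the TCP (r.tip_extent is the distance from the TCP to the fingertips, in m); z points along the fingers, y is the direction in which the jaws open and shut (so a half turn about z gives the same grasp; the last joint's range is limited). The gripper opens to 88 mm and grips with 3 to 60 N. Pads are 19 mm wide; open, the fingers measure 130 mm over their backs; the gripper's body (78 mm by 193 mm) begins 47 mm behind the grasp point.
Start: joints at [81.137, 20.546, 0.682, 0, -70.136, -16.507], TCP at [0.289, 0.61, 0.246] pointing down, gripper open.
Joint ranges: [-176.03, 176.03], [-82.01, 121.73], [-58.28, 71.71], [-173.87, 95.51], [-174.79, -0.11], [-173.66, 173.66]. Speed limits (degrees/s): [136.94, 136.94, 172.46, 180, 180, 180].

### API

Orientations are given as [roll, pitch, yaw] about the fixed x, y, z axes, in that order (R = Rz(yaw) Ry(pitch) Rx(roll)).
In Python, from plant import r, capture, workorder, spotter gives the robot as it stands.
- The arm moves only by the tool step_arm, never from a script. Its argument "motion" is a list of rows, each a list of 5 numbers: the finger opening in m, from 0 to 0.0876, then the shift along the tool's x, y, z in m, then the turn about the tool's z in rad. In form: [[grip, dx, dy, dz, roll], ...]. A call has 1 to 5 rows; each row is the pose to reach, as a shift and turn from the pose commanded when the call began, along the tool's axes at that moment; what a row does not reach only later rows make up. A row lasts 1/8 s, in which the tool goes at most 62.5 mm and 10.7 degrees, less where a joint would pass 70% of its speed; a pose out of reach is approached as far as the arm can. A call with a gripper value outside its range is refused whole. The fingers move at their own pace and stop on an object; "newtons" is the grip in N (left out, the last holds). Time passes only in rows, so rows that repeat a pose let the fingers close. It gives the time, the measured TCP pose, the force and the opening at its end, in the units of the state.
- r.get_state(): the state, without advancing time (a new reading comes with each control period).
- capture(name): name is "side" or "top" or "wrist"; returns a dict with "image" (480x640x3 uint8, red, green, blue), "z_map" (480x640 float32, m along the optical axis (not along the pixel's ray), 0 where there is no reading), "fx", "fy", "cx", "cy" (pixels), "D" ([k1, k2, p1, p2, k3] as OpenCV has them; the pictures are not rectified), "pose" (4x4, takes a point from camera to world coordinates). Camera axes: x right, y down, z forward; pixel columns grow to the right and rows downward; lengths in m; the calibration is good to about 2 mm. A picture is of the moment at which its call begins.
- workorder.close_job(): hands the job in, once; it reports no verdict.
Trained networks look in the newest picture that a camera, given by its name, has taken for a name from the list of things; names that differ only in an ending like _2 or _b are one class to them, and where a whole thing is asked for, a point or a joint stands for the part that bears it (a point fixed in the world has none). Each returns a list of dicts, best first, with "p" (0 to 1); they miss things now and then, are a little off and sometimes report something else, mostly with a low value. They report only what shows in the picture. A call takes as long as a camera call. They do not tell look-alikes from the thing itself.
- spotter.regions_of(camera, label): "mask" (480x640 bool, what is visible of it).
- spotter.tip_of(camera, label): "location" ([x, y, z] in m, in world coordinates, good to about 4 mm: a listed point, or the origin of a listed thing).
The state is a dict: "time_s": time; "joints": joint angles; "qd": joint speeds; "joint_torque": joint torques, N m; "tcp_pos": TCP position; "eef_rot": TCP orientation; "contact_force": force on the tool from outside, world axes, zero at the start; "moment": the same for the moment, N m; "gripper_width": finger opening in m.
Only numpy, scipy, OpenCV 4.12 (cv2) and the standard library are available. Lean on these libraries where they do the work, as an engineer would, in place of code of your own. Each camera call takes 0.05 s, during which the arm holds its last target.

## Working session

There is one attempt and no reset: what is moved stays moved. The work goes in short steps, Python scripts to look and compute and a tool call to move; the robot and the scene stay as the last step left them, time stands still between calls to the robot, and variables do not carry over. Pictures are saved under pics/ and viewed, and the job is handed in when it is done.

Besides the shell and the picture viewer there is one more tool, called after "Call:" as name(argument=value, ...) on one line, values as JSON. step_arm: Moves the arm, as the interface text tells. Its arguments: {"type":"object","properties":{"motion":{"type":"array","items":{"type":"array","items":{"type":"number"}}},"newtons":{"type":"number"}},"required":["motion"]}

```bash
ls; mkdir -p pics; cat > h.py <<'E'
import numpy as np,cv2
from plant import r,capture,workorder,spotter
def snap(cam,name):
    c=capture(cam); cv2.imwrite(f'pics/{name}.png',c['image'][:,:,::-1]); np.savez(f'pics/{name}.npz',**{k:np.array(v) for k,v in c.items()}); return c
def cloud(c):
    v,u=np.mgrid[0:480,0:640]; K=np.array([[c['fx'],0,c['cx']],[0,c['fy'],c['cy']],[0,0,1.]],float)
    p=cv2.undistortPoints(np.stack([u,v],-1).reshape(-1,1,2).astype(np.float64),K,np.array(c['D'],float)).reshape(480,640,2)
    z=c['z_map']; P=np.dstack([p[...,0]*z,p[...,1]*z,z])
    T=np.array(c['pose']); W=P@T[:3,:3].T+T[:3,3]; W[z==0]=np.nan
    return W
E
python3 - <<'E'
from h import *
print(r.get_state())
for cam in ['top','side']:
    c=snap(cam,cam+'0')
    print(cam,np.array(c['pose']).round(3).tolist())
    for l in ['scraper_center','caddy','wiper_pad','wiper','holder_seat','holder','mug','sauce_bottle']:
        print(l,[(np.round(d['location'],4).tolist(),round(d['p'],2)) for d in spotter.tip_of(cam,l)])
E
```

```text
pics
{'time_s': 0.0, 'joints': array([ 8.11368426e+01,  2.05905347e+01,  6.32734997e-01, -2.12977614e-02,
       -7.01348443e+01, -1.65075263e+01]), 'qd': array([ 0.02361566, -0.0236111 ,  0.00239621, -0.05227382, -0.02341091,
       -0.07956722]), 'joint_torque': array([-2.68888016e-04, -5.82726502e+01,  2.93058944e+01,  6.99716717e+00,
        6.95528928e-03, -1.82381032e-04]), 'tcp_pos': array([0.2890304 , 0.60947345, 0.24462122]), 'eef_rot': array([ 1.79905485e+02, -7.13075405e-03, -2.53779311e+01]), 'contact_force': array([-0.45043577,  0.29371949, -0.61136206]), 'moment': array([ 0.01853152,  0.03585131, -0.01279565]), 'gripper_width': 0.08777084115582179}
top [[-0.104, -0.971, 0.214, 0.236], [-0.995, 0.103, -0.015, 0.021], [-0.008, -0.214, -0.977, 1.431], [0.0, 0.0, 0.0, 1.0]]
scraper_center [([0.5031, 0.3144, 0.1127], 0.72)]
caddy [([0.5095, 0.3043, 0.0024], 0.73)]
wiper_pad [([0.5792, 0.0215, 0.09], 0.88), ([0.3107, 0.491, 0.0883], 0.64), ([0.6703, -0.4717, 0.0872], 0.55)]
wiper [([0.6749, -0.4669, -0.0004], 0.79), ([0.5845, 0.0187, 0.0003], 0.72), ([0.3199, 0.4842, 0.0015], 0.7)]
holder_seat [([0.4647, -0.3131, 0.1099], 0.76)]
holder [([0.4693, -0.3153, 0.0035], 0.75)]
mug [([0.7128, 0.1879, 0.0005], 0.63)]
sauce_bottle [([0.7245, -0.1729, -0.0038], 0.8)]
side [[-0.982, -0.148, 0.119, 0.341], [-0.189, 0.751, -0.632, 0.995], [0.004, -0.644, -0.765, 1.274], [0.0, 0.0, 0.0, 1.0]]
scraper_center []
caddy [([0.5058, 0.311, -0.0025], 0.67), ([0.5732, 0.0186, 0.0888], 0.37)]
wiper_pad [([0.5755, 0.0196, 0.0884], 0.75), ([0.6677, -0.4639, 0.0904], 0.51)]
wiper [([0.5821, 0.0177, 0.0022], 0.96), ([0.3201, 0.4806, -0.0012], 0.89), ([0.6723, -0.4711, -0.0009], 0.84)]
holder_seat [([0.4647, -0.3121, 0.1092], 0.93), ([0.721, -0.1656, -0.0047], 0.48)]
holder [([0.4701, -0.3097, 0.0001], 0.92), ([0.5027, 0.3143, 0.1077], 0.6)]
mug [([0.7159, 0.1876, 0.0001], 0.78)]
sauce_bottle [([0.7217, -0.1634, -0.0017], 0.77)]
```

View pics/top0.png

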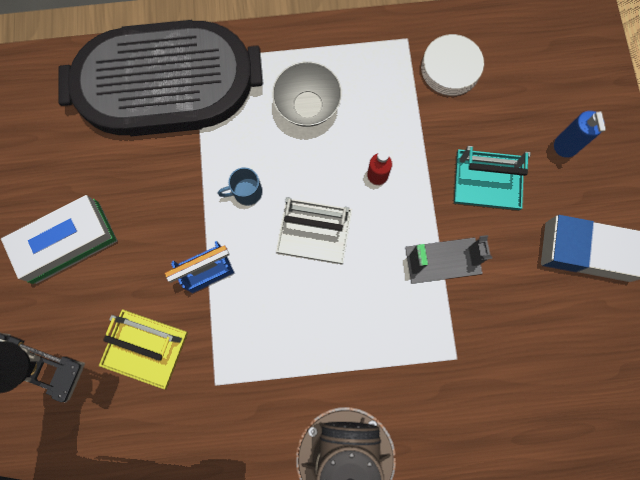

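View pics/side0.png

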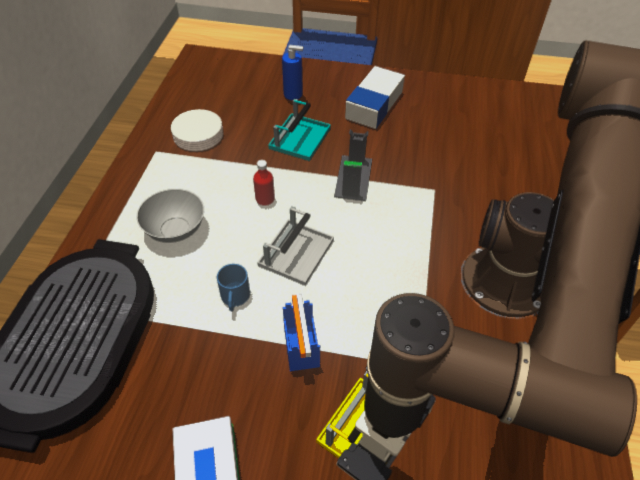

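The top view shows the scraper in the blue caddy at (197,262), with its orange side toward +x. The grey wiper is at (315,230) and the dark grey holder at (445,260), green lip on the left. Next I'll fit the poses from the point cloud.

```bash
cat > fit.py <<'E'
from h import *
def load(n):
    d=np.load(f'pics/{n}.npz'); return {k:d[k] for k in d.files}
def rect(P):
    (c,s,a)=cv2.minAreaRect((P[:,:2]*1000).astype(np.float32)); return np.round(c,1),np.round(s,1),round(a,2)
if __name__=='__main__':
  for n in ['top0','side0']:
    c=load(n);W=cloud(c);im=c['image'].astype(int);hsv=cv2.cvtColor(c['image'],cv2.COLOR_RGB2HSV)
    def near(x,y,rad,z0,z1): return (np.hypot(W[...,0]-x,W[...,1]-y)<rad)&(W[...,2]>z0)&(W[...,2]<z1)
    print(n)
    for nm,m in dict(handle=near(.503,.314,.12,.117,.13),
        wipertop=near(.58,.02,.13,.092,.105), barTop=near(.58,.02,.13,.092,.105)&(im.max(2)<70),
        rim=near(.58,.02,.13,.012,.024), holderbase=near(.467,-.313,.12,.004,.013),
        lip=near(.467,-.313,.12,.128,.142),hold_hi=near(.467,-.313,.12,.112,.126), hold_post=near(.467,-.313,.12,.094,.106)).items():
        P=W[m]
        if len(P)<8: print(nm,len(P));continue
        print(nm,len(P),P.mean(0).round(4),'z',np.percentile(P[:,2],[5,50,95]).round(4),*rect(P))
    m=near(.503,.314,.12,.117,.13)
    o=m&(hsv[...,0]<22)&(hsv[...,1]>120); w=m&(hsv[...,1]<60)
    print('orange',W[o].mean(0).round(4),'white',W[w].mean(0).round(4))
    q=W[m][:,:2]; u,s,v=np.linalg.svd(q-q.mean(0)); print('handle dir',np.degrees(np.arctan2(v[0,1],v[0,0])))
    b=near(.58,.02,.13,.092,.105)&(im.max(2)<70); q=W[b][:,:2]; u,s,v=np.linalg.svd(q-q.mean(0)); print('bar dir',np.degrees(np.arctan2(v[0,1],v[0,0])))
E
python3 fit.py
```

```text
top0
handle 636 [0.5035 0.3124 0.1218] z [0.1179 0.1216 0.1262] [497.1 309.7] [ 55.2 160.6] 26.27
wipertop 431 [0.588  0.0184 0.096 ] z [0.0925 0.0958 0.1003] [604.   13.7] [160.9  64.1] 74.19
barTop 310 [0.581  0.0196 0.0964] z [0.0928 0.0964 0.1005] [580.7  20.3] [144.4  34.4] 66.51
rim 431 [0.5808 0.0221 0.0174] z [0.0127 0.0172 0.0226] [581.2  19.9] [180.7 151.8] 74.44
holderbase 2001 [ 0.4639 -0.3125  0.0074] z [0.0043 0.0071 0.0115] [ 463.8 -305.2] [230.1 219. ] 24.19
lip 179 [ 0.4645 -0.2325  0.1348] z [0.1304 0.1349 0.1388] [ 464.4 -232.9] [51.8 20.6] 3.1
hold_hi 105 [ 0.468  -0.3378  0.1182] z [0.1126 0.118  0.1242] [ 467.5 -312.4] [ 59.5 178.8] 2.18
hold_post 141 [ 0.4673 -0.36    0.1   ] z [0.0948 0.0998 0.1053] [ 466.2 -312.9] [ 50.4 179.5] 1.79
orange [0.5095 0.3165 0.1225] white [0.4983 0.3105 0.1215]
handle dir -70.19041834683367
bar dir -105.88862258076252
side0
handle 559 [0.5019 0.3183 0.1208] z [0.1176 0.1207 0.1244] [504.5 314.3] [ 33.4 160.9] 16.69
wipertop 249 [0.5849 0.0242 0.095 ] z [0.0921 0.0948 0.0988] [600.5  19.2] [158.9  63.6] 71.61
barTop 194 [0.5812 0.0269 0.0953] z [0.0922 0.0953 0.0991] [578.5  22.9] [145.4  20.4] 74.48
rim 380 [0.5828 0.0292 0.0165] z [0.0124 0.0162 0.0219] [580.2  21.4] [185.2 153.7] 74.1
holderbase 517 [ 0.4607 -0.2969  0.007 ] z [0.0042 0.0066 0.0114] [ 464.3 -312.2] [219.4 211.5] 73.29
lip 100 [ 0.4637 -0.2291  0.1334] z [0.1289 0.1333 0.1384] [ 463.5 -231.7] [27.9 52.4] 85.59
hold_hi 97 [ 0.4668 -0.2852  0.1183] z [0.1125 0.1175 0.1254] [ 467.4 -309.2] [ 57.1 189.9] 1.03
hold_post 135 [ 0.4657 -0.3193  0.0993] z [0.0946 0.0991 0.1054] [ 465.6 -311.1] [ 52.2 192.5] 2.03
orange [0.5081 0.3196 0.1209] white [0.4958 0.317  0.1208]
handle dir 109.77762706164125
bar dir 73.93560708058597
```

```bash
python3 - <<'E'
import cv2
i=cv2.imread('pics/top0.png');s=cv2.imread('pics/side0.png')
a=cv2.resize(i[180:300,140:360],None,fx=3.6,fy=3.6,interpolation=cv2.INTER_CUBIC)
cv2.imwrite('pics/c1.png',a)
b=cv2.resize(i[220:300,380:520],(700,400),interpolation=cv2.INTER_CUBIC)
cv2.imwrite('pics/c2.png',b)
E
```

```text
(no output)
```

View pics/c1.png

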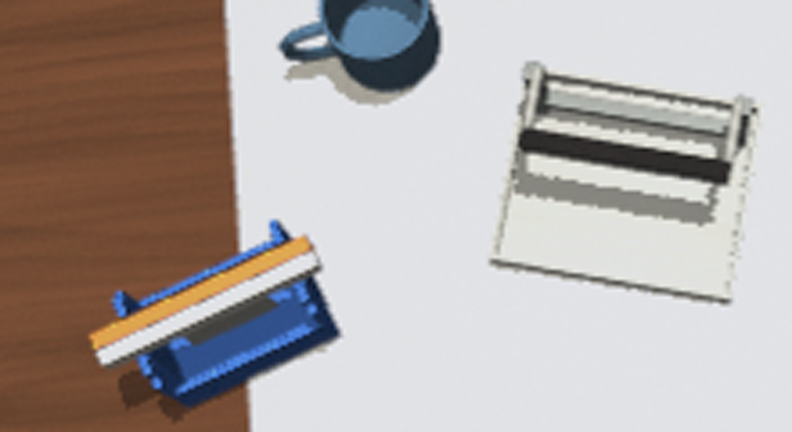

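View pics/c2.png

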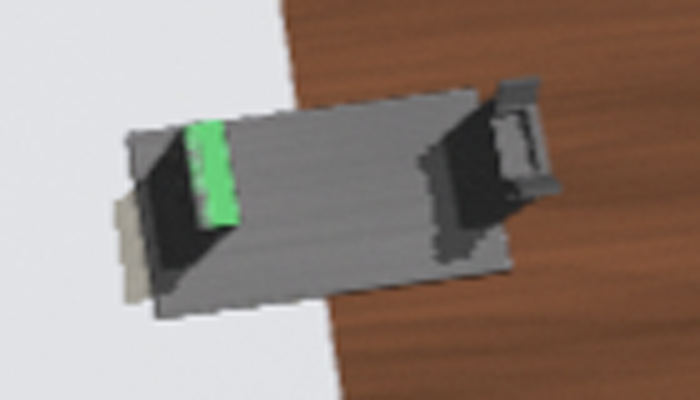

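```bash
cat > pl.py <<'E'
import sys
from h import *
def plan(x,y,z,yaw):
    s=r.get_state(); p=s['tcp_pos']; e=s['eef_rot']; w=np.radians(e[2])
    d=np.array([x,y,z])-p
    dx=d[0]*np.cos(w)+d[1]*np.sin(w); dy=d[0]*np.sin(w)-d[1]*np.cos(w); dz=-d[2]
    dyaw=(yaw-e[2])
    j6=s['joints'][5]
    while j6+dyaw>170: dyaw-=360
    while j6+dyaw<-170: dyaw+=360
    print('t',round(s['time_s'],2),'pos',p.round(4),'rot',e.round(2),'j',s['joints'].round(1),'F',s['contact_force'].round(2),'w',round(s['gripper_width'],4))
    print('dx %.4f dy %.4f dz %.4f roll %.4f'%(dx,dy,dz,-np.radians(dyaw)), 'norm %.3f'%np.linalg.norm(d))
if __name__=='__main__': plan(*map(float,sys.argv[1:5]))
E
python3 pl.py .503 .3135 .24 -70.2
```

```text
t 0.9 pos [0.2892 0.6099 0.2456] rot [-180.     -0.    -25.37] j [ 81.1  20.5   0.7   0.  -70.1 -16.5] F [-0.65 -0.95 -0.34] w 0.0874
dx 0.3201 dy 0.1762 dz 0.0056 roll 0.7824 norm 0.365
```

Call:
step_arm(motion=[[0.0876,0.036,0.02,0,0.1],[0.0876,0.076,0.042,0,0.25],[0.0876,0.116,0.064,0,0.4],[0.0876,0.156,0.086,0,0.55],[0.0876,0.196,0.108,0.003,0.7]], newtons=60)

```text
time_s: 1.52
tcp_pos: [0.4208, 0.4272, 0.243]
eef_rot: [-180.0, 0.0, -65.7]
contact_force: [1.1, -0.1, 0.2]
gripper_width: 0.0878
```

```bash
python3 pl.py .503 .3135 .24 -70.2
```

```text
t 1.52 pos [0.4208 0.4272 0.243 ] rot [-1.7995e+02  3.0000e-02 -6.5740e+01] j [ 64.1  13.6  -9.5   0.  -66.9 -39.8] F [ 1.08 -0.14  0.24] w 0.0878
dx 0.1374 dy -0.0282 dz 0.0030 roll 0.0778 norm 0.140
```

Call:
step_arm(motion=[[0.0876,0.046,-0.009,0.001,0.03],[0.0876,0.092,-0.019,0.002,0.06],[0.0876,0.137,-0.028,0.003,0.078]])

```text
time_s: 1.9
tcp_pos: [0.5032, 0.314, 0.2398]
eef_rot: [-180.0, 0.0, -70.0]
contact_force: [1.1, 0.7, 0.0]
gripper_width: 0.0875
```

```bash
python3 - <<'E'
from h import *
c=snap('wrist','wr1'); print(np.array(c['pose']).round(3).tolist())
print([(np.round(d['location'],4),d['p']) for d in spotter.tip_of('wrist','scraper_center')])
W=cloud(c); m=(np.hypot(W[...,0]-.503,W[...,1]-.3135)<.12)&(W[...,2]>.115)&(W[...,2]<.13)
P=W[m]; print(len(P),P.mean(0),cv2.minAreaRect((P[:,:2]*1000).astype(np.float32)))
E
python3 pl.py .503 .3135 .117 -70.2
```

```text
[[-0.94, -0.327, -0.1, 0.53], [-0.342, 0.897, 0.279, 0.238], [-0.001, 0.297, -0.955, 0.379], [0.0, 0.0, 0.0, 1.0]]
[(array([0.5043, 0.3127, 0.11  ]), 0.6)]
9936 [0.5073382  0.30448358 0.1219033 ] ((504.5928955078125, 311.7232971191406), (58.57919692993164, 159.03228759765625), 20.050756454467773)
t 2.0 pos [0.504  0.3122 0.2396] rot [ 1.7999e+02 -3.0000e-02 -7.0170e+01] j [ 50.7  13.1 -10.6   0.  -66.3 -30.8] F [-0.42  0.06 -0.21] w 0.0875
dx -0.0016 dy 0.0005 dz 0.1226 roll 0.0005 norm 0.123
```

View pics/wr1.png

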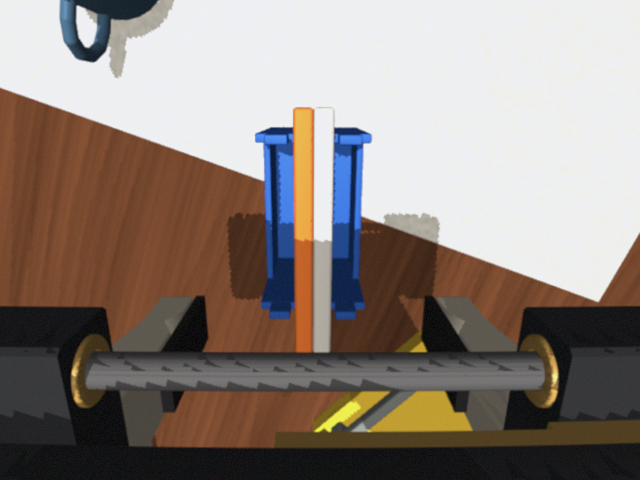

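The wrist view shows the handle (orange at column 303, white at column 324) centred between the fingers and aligned with them. I'll refine its centre using colour.

```bash
python3 - <<'E'
from fit import *
for n in ['wr1','top0','side0']:
    c=load(n);W=cloud(c);hsv=cv2.cvtColor(c['image'],cv2.COLOR_RGB2HSV)
    near=(np.hypot(W[...,0]-.503,W[...,1]-.3135)<.1)&(W[...,2]>.114)&(W[...,2]<.13)
    blue=(hsv[...,0]>95)&(hsv[...,0]<130)&(hsv[...,1]>90)
    m=cv2.morphologyEx((near&~blue).astype(np.uint8),cv2.MORPH_OPEN,np.ones((3,3)))>0
    P=W[m]; q=P[:,:2]-[.503,.3135]; 
    for a in [19.8]:
        t=np.radians(a); X=q@[np.cos(t),np.sin(t)]*1000; Y=q@[-np.sin(t),np.cos(t)]*1000
        print(n,len(P),'X',np.percentile(X,[1,5,50,95,99]).round(1),'Y',np.percentile(Y,[.5,2,98,99.5]).round(1))
        k=np.abs(X)<14; pf=np.polyfit(Y[k],X[k],1); print('slope deg',np.degrees(pf[0]),'off',pf[1])
E
```

```text
wr1 9405 X [-10.7  -9.7   1.   11.7  12.8] Y [-81.2 -79.5  72.5  75.5]
slope deg 0.038300449004709844 off 0.9998437618565231
top0 661 X [-11.6 -10.9   0.3  11.3  12.8] Y [-80.3 -77.5  75.4  78.1]
slope deg -0.0035835916997787663 off 0.05413583992107978
side0 604 X [-11.1 -10.2   0.8  11.7  12.5] Y [-78.4 -75.   78.1  79.6]
slope deg 0.16495699423552282 off 0.7139896882946641
```

Call:
step_arm(motion=[[0.0876,0,0,0.035,0],[0.0876,0,0,0.075,0],[0.0876,0,0,0.11,0],[0.0876,0,0,0.122,0],[0.0876,0,0,0.122,0]], newtons=60)

```text
time_s: 2.62
tcp_pos: [0.5023, 0.3154, 0.1175]
eef_rot: [180.0, -0.0, -69.9]
contact_force: [-0.3, -0.1, 0.6]
gripper_width: 0.0878
```

Call:
step_arm(motion=[[0.015,0,0,0,0],[0.015,0,0,0,0],[0.015,0,0,0,0],[0.015,0,0,0,0],[0.015,0,0,0,0]], newtons=60)

```text
time_s: 3.25
tcp_pos: [0.5024, 0.3153, 0.1177]
eef_rot: [-180.0, 0.0, -69.9]
contact_force: [-0.1, -0.9, -0.5]
gripper_width: 0.0432
```

Call:
step_arm(motion=[[0.01,0,0,0,0],[0.01,0,0,0,0],[0.01,0,0,0,0],[0.01,0,0,0,0]])

```text
time_s: 3.75
tcp_pos: [0.5025, 0.3154, 0.1176]
eef_rot: [-180.0, 0.0, -69.9]
contact_force: [0.3, -0.4, -0.6]
gripper_width: 0.0233
```

Call:
step_arm(motion=[[0.01,0,0,-0.01,0],[0.01,0,0,-0.04,0],[0.01,0,0,-0.08,0],[0.01,0,0,-0.12,0],[0.01,0,0,-0.125,0]])

```text
time_s: 4.38
tcp_pos: [0.5033, 0.3161, 0.2464]
eef_rot: [-179.7, 0.1, -69.9]
contact_force: [1.0, -0.4, -3.9]
gripper_width: 0.0237
```

```bash
python3 - <<'E'
from h import *
c=snap('wrist','wr2');c=snap('side','side2')
E
python3 pl.py .545 .03 .243 -106
```

```text
t 4.47 pos [0.5021 0.3153 0.2432] rot [-1.7996e+02  5.0000e-02 -6.9960e+01] j [ 51.   12.9 -10.3  -0.  -66.7 -30.9] F [ 0.08  0.2  -2.97] w 0.0234
dx 0.2827 dy 0.0575 dz 0.0002 roll 0.6291 norm 0.288
```

View pics/side2.png

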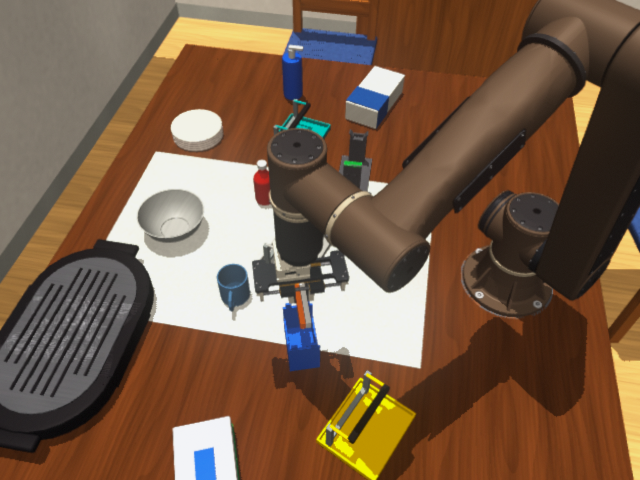

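View pics/wr2.png

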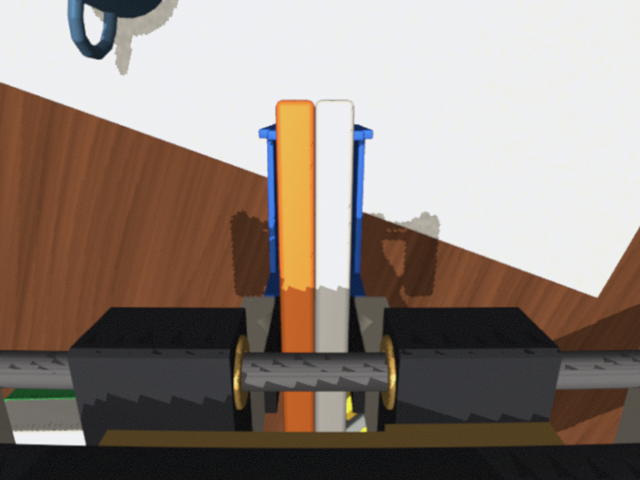

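```bash
python3 pl.py .5429 .0338 .243 -105.9
```

```text
t 4.47 pos [0.5021 0.3153 0.2432] rot [-1.7996e+02  5.0000e-02 -6.9960e+01] j [ 51.   12.9 -10.3  -0.  -66.7 -30.9] F [ 0.08  0.2  -2.97] w 0.0234
dx 0.2784 dy 0.0582 dz 0.0002 roll 0.6273 norm 0.284
```

Call:
step_arm(motion=[[0.01,0.025,0.005,0,0.05],[0.01,0.06,0.012,0,0.15],[0.01,0.1,0.02,0,0.3],[0.01,0.14,0.029,0,0.45],[0.01,0.18,0.037,0,0.58]])

```text
time_s: 5.1
tcp_pos: [0.5284, 0.131, 0.2411]
eef_rot: [179.9, -0.1, -103.5]
contact_force: [1.0, -0.3, -1.8]
gripper_width: 0.0236
```

```bash
python3 pl.py .5429 .0338 .243 -105.9
```

```text
t 5.1 pos [0.5284 0.131  0.2411] rot [ 1.7988e+02 -1.1000e-01 -1.0353e+02] j [ 34.5   8.5 -16.1  -0.  -65.5 -48.1] F [ 1.03 -0.31 -1.77] w 0.0236
dx 0.0911 dy -0.0368 dz -0.0019 roll 0.0414 norm 0.098
```

Call:
step_arm(motion=[[0.01,0.04,-0.016,0,0.02],[0.01,0.08,-0.032,0,0.04],[0.01,0.091,-0.037,0,0.041],[0.01,0.091,-0.037,0,0.041]])

```text
time_s: 5.6
tcp_pos: [0.544, 0.0351, 0.2415]
eef_rot: [179.9, -0.1, -105.7]
contact_force: [0.4, 0.2, -2.1]
gripper_width: 0.0238
```

```bash
python3 - <<'E'
from h import *
c=snap('wrist','wr3');c=snap('top','top3')
c=snap('side','side3')
E
python3 pl.py .5429 .0338 .1225 -105.9
```

```text
t 5.75 pos [0.5443 0.0369 0.2421] rot [ 1.7996e+02 -2.0000e-02 -1.0552e+02] j [ 24.4   8.5 -16.   -0.  -65.5 -40. ] F [-0.6  -0.95 -1.66] w 0.0236
dx 0.0033 dy 0.0006 dz 0.1196 roll 0.0067 norm 0.120
```

View pics/side3.png

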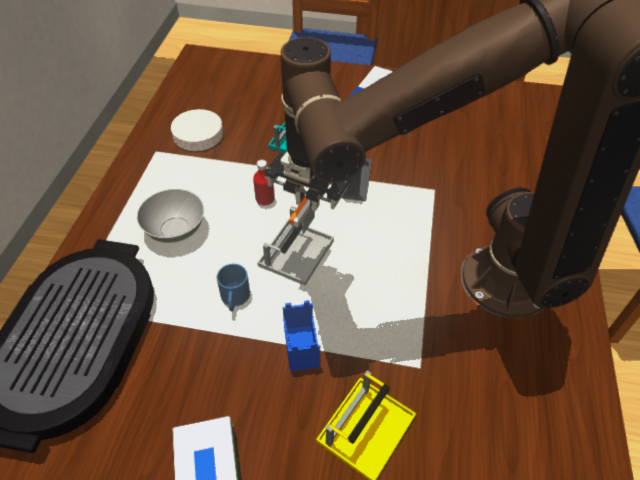

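View pics/wr3.png

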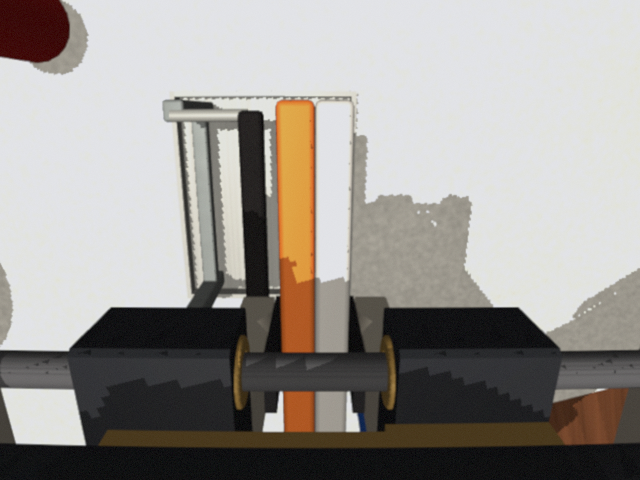

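View pics/top3.png

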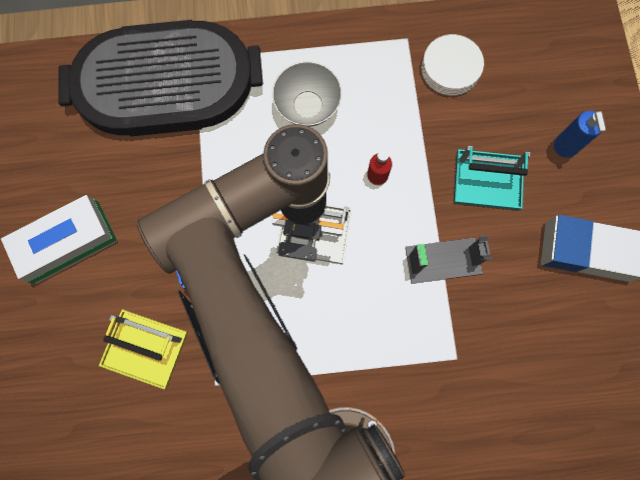

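The wrist view shows the held scraper with its orange side (column 295) facing the black bar (column 253). I'll fit the bar from this view.

```bash
cat > bar.py <<'E'
from fit import *
def bar(n,yaw=-15.9):
    c=load(n);W=cloud(c);im=c['image'].astype(int)
    near=(np.abs(W[...,0]-.58)<.06)&(np.abs(W[...,1]-.02)<.1)&(W[...,2]>.09)&(W[...,2]<.104)&(im.max(2)<75)
    m=cv2.morphologyEx(near.astype(np.uint8),cv2.MORPH_OPEN,np.ones((3,3)))>0
    nl,lab,st,_=cv2.connectedComponentsWithStats(m.astype(np.uint8)); k=1+np.argmax(st[1:,4]); m=lab==k
    q=W[m][:,:2]-[.573,.0227]; t=np.radians(yaw); X=q@[np.cos(t),np.sin(t)]*1000; Y=q@[-np.sin(t),np.cos(t)]*1000
    pf=np.polyfit(Y,X,1)
    print(n,m.sum(),'slope',round(np.degrees(pf[0]),2),'X mean@0',round(pf[1],2),'X',np.percentile(X,[2,10,50,90,98]).round(1),'Y',np.percentile(Y,[1,99]).round(1),'z',np.median(W[m][:,2]).round(4))
if __name__=='__main__':
    import sys
    for n in sys.argv[1:]: bar(n)
E
python3 bar.py top0 side0 wr3; python3 - <<'E'
from fit import *
c=load('wr3');W=cloud(c);hsv=cv2.cvtColor(c['image'],cv2.COLOR_RGB2HSV)
m=(W[...,2]>.235)&(W[...,2]<.26); m[:, :270]=0; m[:,360:]=0; m[300:]=0
P=W[m];print('handle',P.mean(0),'z',np.median(P[:,2])); 
q=P[:,:2]-np.array([.5443,.0360]); t=np.radians(-15.7);X=q@[np.cos(t),np.sin(t)]*1000; Y=q@[-np.sin(t),np.cos(t)]*1000
pf=np.polyfit(Y,X,1);print('slope',np.degrees(pf[0]),pf[1],'Y',np.percentile(Y,[.5,2,99]),'X',np.percentile(X,[1,50,99])); pz=np.polyfit(Y,P[:,2]*1000,1);print('tilt deg',np.degrees(pz[0]),pz[1])
E
```

```text
top0 317 slope 0.04 X mean@0 8.25 X [ 1.3  2.5  8.2 14.  15.5] Y [-70.9  71.2] z 0.0963
side0 145 slope 0.31 X mean@0 6.89 X [-0.4  0.9  7.6 12.8 15.1] Y [-10.4  74.2] z 0.0946
wr3 4310 slope -0.26 X mean@0 9.0 X [ 1.9  2.8  9.  15.3 16.7] Y [-74.9  49.1] z 0.0973
handle [ 0.52920168 -0.01639948  0.2462413 ] z 0.24629148425267483
slope -0.06373268333339938 -0.416358213070581 Y [-84.68607265 -83.80595503 -20.64765273] X [-12.08097295  -0.46544911  11.33752891]
tilt deg 0.047676233564680204 246.2866791183396
```

Call:
step_arm(motion=[[0.01,0.001,0,0.03,0.003],[0.01,0.002,0,0.07,0.006],[0.01,0.003,0,0.105,0.007],[0.01,0.003,0,0.119,0.007],[0.01,0.003,0,0.119,0.007]])

```text
time_s: 6.38
tcp_pos: [0.5437, 0.034, 0.1232]
eef_rot: [179.9, -0.1, -105.9]
contact_force: [0.6, -0.2, -1.3]
gripper_width: 0.0237
```

```bash
python3 - <<'E'
from h import *
snap('wrist','wr4')
E
python3 bar.py wr4
python3 pl.py .5795 .0235 .1225 -105.9
```

```text
wr4 7784 slope -0.21 X mean@0 8.52 X [ 1.8  2.5  8.5 15.  16.5] Y [-75.6   0.5] z 0.0973
t 6.42 pos [0.5444 0.0341 0.1242] rot [-179.97   -0.   -105.87] j [ 24.2  14.9 -25.    0.  -50.1 -40.1] F [-0.54  0.94 -2.07] w 0.0235
dx 0.0006 dy -0.0367 dz 0.0017 roll 0.0005 norm 0.037
```

View pics/wr4.png

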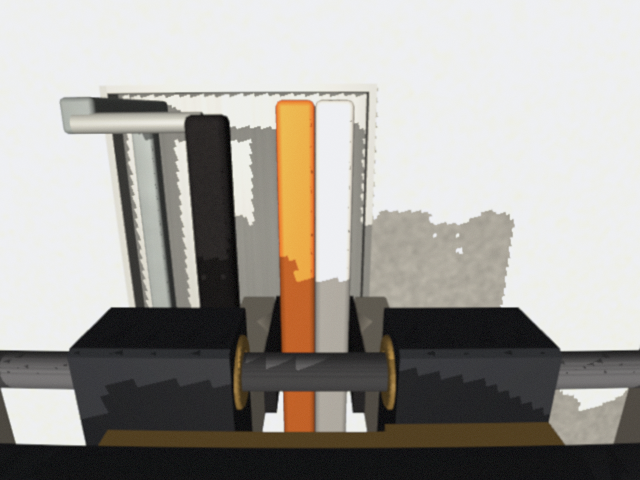

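Call:
step_arm(motion=[[0.01,0,-0.015,0,0],[0.01,0,-0.027,0,0],[0.01,0,-0.033,0,0],[0.01,0,-0.037,0,0],[0.01,0,-0.037,0,0]])

```text
time_s: 7.05
tcp_pos: [0.5793, 0.0232, 0.1234]
eef_rot: [180.0, -0.0, -105.9]
contact_force: [-0.8, 1.1, -2.0]
gripper_width: 0.0237
```

```bash
python3 - <<'E'
from h import *
snap('wrist','wr5')
E
python3 bar.py wr5
python3 pl.py .5795 .0235 .2225 -105.9
```

```text
wr5 1292 slope 0.04 X mean@0 21.85 X [20.4 20.6 21.8 23.1 23.5] Y [-75.3  -4.9] z 0.097
t 7.1 pos [0.5791 0.0233 0.1234] rot [ 1.7996e+02 -2.0000e-02 -1.0594e+02] j [ 21.6  17.9 -20.7  -0.  -51.5 -37.6] F [-0.74  0.03 -2.47] w 0.0236
dx -0.0003 dy -0.0004 dz -0.0991 roll -0.0008 norm 0.099
```

View pics/wr5.png

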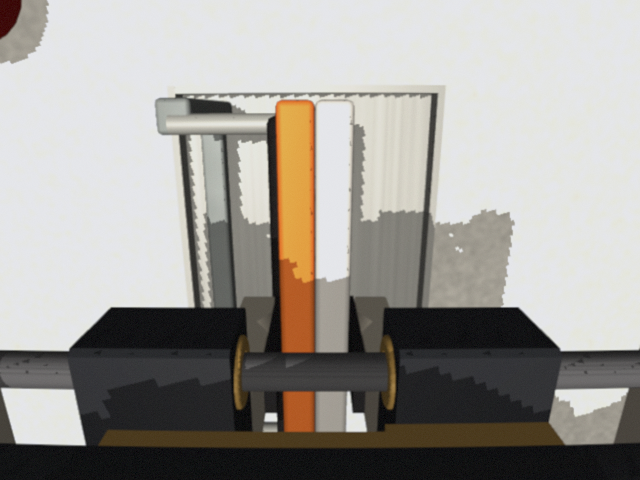

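The bar's back edge moved from 16.6 to 23.5 mm, a push of about 7 mm, and the blade is parallel to it. Now I'll draw straight up.

Call:
step_arm(motion=[[0.01,0,0,-0.008,0],[0.01,0,0,-0.02,0],[0.01,0,0,-0.032,0],[0.01,0,0,-0.044,0],[0.01,0,0,-0.056,0]])

```text
time_s: 7.72
tcp_pos: [0.5794, 0.0235, 0.1807]
eef_rot: [-180.0, 0.0, -105.9]
contact_force: [-1.4, 0.2, -2.5]
gripper_width: 0.0236
```

```bash
python3 - <<'E'
from h import *
snap('wrist','wr6')
E
python3 bar.py wr6
python3 pl.py .5793 .0233 .2245 -105.9
```

```text
t 7.78 pos [0.5802 0.0235 0.1823] rot [-1.7986e+02  6.0000e-02 -1.0591e+02] j [ 21.6  14.5 -16.7   0.  -58.7 -37.6] F [-0.97  0.79 -0.07] w 0.0239
dx 0.0005 dy 0.0008 dz -0.0422 roll -0.0001 norm 0.042Traceback (most recent call last):
  File "bar.py", line 12, in <module>
    for n in sys.argv[1:]: bar(n)
                           ~~~^^^
  File "bar.py", line 6, in bar
    nl,lab,st,_=cv2.connectedComponentsWithStats(m.astype(np.uint8)); k=1+np.argmax(st[1:,4]); m=lab==k
                                                                          ~~~~~~~~~^^^^^^^^^^
    return _wrapfunc(a, 'argmax', axis=axis, out=out, **kwds)
    return bound(*args, **kwds)
ValueError: attempt to get argmax of an empty sequence
```

Call:
step_arm(motion=[[0.01,0,0,-0.01,0],[0.01,0,0,-0.02,0],[0.01,0,0,-0.03,0],[0.01,0,0,-0.042,0],[0.01,0,0,-0.055,0]])

```text
time_s: 8.4
tcp_pos: [0.5795, 0.0234, 0.2355]
eef_rot: [-180.0, 0.0, -105.9]
contact_force: [0.4, -0.4, -2.5]
gripper_width: 0.0237
```

```bash
python3 - <<'E'
from h import *
snap('wrist','wr7')
E
python3 pl.py .5429 .0338 .237 74.1
```

```text
t 8.45 pos [0.5804 0.0235 0.2375] rot [-1.7984e+02  6.0000e-02 -1.0591e+02] j [ 21.6  12.  -12.4   0.1 -65.5 -37.6] F [1.04 0.24 1.07] w 0.0237
dx 0.0003 dy 0.0389 dz 0.0005 roll -3.1418 norm 0.039
```

View pics/wr7.png

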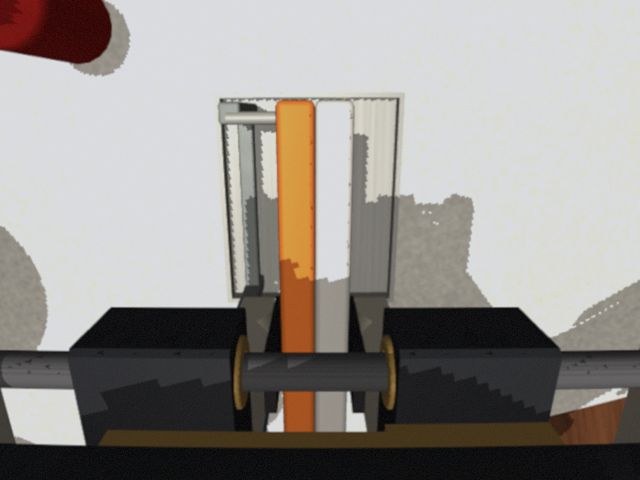

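Call:
step_arm(motion=[[0.01,0,0.008,-0.003,-0.1],[0.01,0,0.018,-0.005,-0.27],[0.01,0,0.028,-0.005,-0.45],[0.01,0,0.036,-0.005,-0.63],[0.01,0,0.039,-0.005,-0.81]])

```text
time_s: 9.07
tcp_pos: [0.5416, 0.0342, 0.24]
eef_rot: [-180.0, 0.0, -59.2]
contact_force: [0.4, 0.1, -1.9]
gripper_width: 0.0238
```

Call:
step_arm(motion=[[0.01,0,0,0,-0.18],[0.01,0,0,0,-0.36],[0.01,0,0,0,-0.54],[0.01,0,0,0,-0.72],[0.01,0,0,0,-0.9]])

```text
time_s: 9.7
tcp_pos: [0.542, 0.0342, 0.2398]
eef_rot: [-180.0, -0.0, -7.6]
contact_force: [0.2, -0.2, -1.9]
gripper_width: 0.0238
```

Call:
step_arm(motion=[[0.01,0,0,0,-0.18],[0.01,0,0,0,-0.36],[0.01,0,0,0,-0.54],[0.01,0,0,0,-0.72],[0.01,0,0,0,-0.9]])

```text
time_s: 10.32
tcp_pos: [0.5419, 0.0341, 0.2398]
eef_rot: [180.0, -0.0, 44.0]
contact_force: [0.1, -0.9, -2.6]
gripper_width: 0.0236
```

```bash
python3 pl.py .5422 .0315 .237 74.1
```

```text
t 10.32 pos [0.5419 0.0341 0.2398] rot [ 1.7999e+02 -1.0000e-02  4.3960e+01] j [ 24.3   8.4 -16.5   0.  -65.1 109.7] F [ 0.11 -0.93 -2.61] w 0.0236
dx -0.0016 dy 0.0021 dz 0.0028 roll -0.5261 norm 0.004
```

Call:
step_arm(motion=[[0.01,-0.002,0.001,0,-0.18],[0.01,-0.003,0.002,0,-0.36],[0.01,-0.0045,0.003,0.001,-0.5],[0.01,-0.0045,0.003,0.002,-0.526],[0.01,-0.0045,0.003,0.002,-0.526]])

```text
time_s: 10.95
tcp_pos: [0.5407, 0.0289, 0.2376]
eef_rot: [-180.0, -0.0, 73.6]
contact_force: [-0.6, 0.4, -3.2]
gripper_width: 0.0238
```

```bash
python3 - <<'E'
from h import *
snap('wrist','wr8')
E
python3 bar.py wr8
python3 pl.py .5414 .0286 .1235 74.1
```

```text
wr8 4109 slope -0.11 X mean@0 9.08 X [ 2.2  3.   9.  15.1 16.5] Y [-47.4  71.9] z 0.0973
t 11.0 pos [0.5407 0.0289 0.2376] rot [180.    -0.    73.61] j [ 23.8   8.3 -16.9   0.  -64.8 139.8] F [ 0.17  0.85 -1.67] w 0.0237
dx -0.0001 dy 0.0007 dz 0.1141 roll -0.0085 norm 0.114
```

View pics/wr8.png

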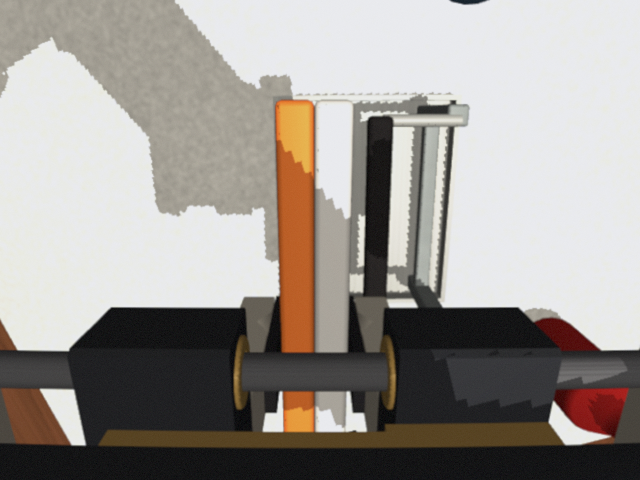

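White (column 333) now faces the bar (column 380). Descending.

Call:
step_arm(motion=[[0.01,0,0,0.03,-0.004],[0.01,0,0,0.07,-0.008],[0.01,0,0,0.1,-0.008],[0.01,0,0,0.114,-0.008],[0.01,0,0,0.114,-0.008]])

```text
time_s: 11.62
tcp_pos: [0.5406, 0.0288, 0.1232]
eef_rot: [-179.9, 0.1, 74.2]
contact_force: [-0.7, 0.2, -1.8]
gripper_width: 0.0235
```

```bash
python3 - <<'E'
from h import *
snap('wrist','wr9')
E
python3 bar.py wr9
python3 pl.py .5783 .018 .123 74.1
```

```text
wr9 7416 slope -0.08 X mean@0 8.58 X [ 1.8  2.4  8.4 14.8 16.3] Y [-1.4 72.2] z 0.0972
t 11.68 pos [0.5413 0.029  0.1242] rot [179.97   0.    74.19] j [ 23.8  14.6 -25.4   0.  -50.  140.4] F [-0.25  0.06 -2.32] w 0.0236
dx -0.0005 dy 0.0386 dz 0.0012 roll 0.0016 norm 0.039
```

Call:
step_arm(motion=[[0.01,0,0.015,0,0],[0.01,0,0.027,0,0],[0.01,0,0.034,0,0],[0.01,0,0.0385,0,0],[0.01,0,0.0385,0,0]])

```text
time_s: 12.3
tcp_pos: [0.5777, 0.0182, 0.1233]
eef_rot: [-180.0, 0.0, 74.2]
contact_force: [-1.5, 0.6, -2.0]
gripper_width: 0.0236
```

```bash
python3 - <<'E'
from h import *
snap('wrist','wr10')
E
python3 bar.py wr10
python3 pl.py .5783 .018 .123 74.1
```

```text
wr10 1124 slope -0.1 X mean@0 21.42 X [20.  20.3 21.3 22.4 22.8] Y [ 3.7 71.7] z 0.0971
t 12.35 pos [0.5774 0.0183 0.1233] rot [-1.7996e+02  2.0000e-02  7.4190e+01] j [ 21.2  17.7 -20.9  -0.  -51.4 143. ] F [-0.15  0.68 -2.8 ] w 0.0233
dx -0.0000 dy 0.0009 dz 0.0003 roll 0.0016 norm 0.001
```

View pics/wr10.png

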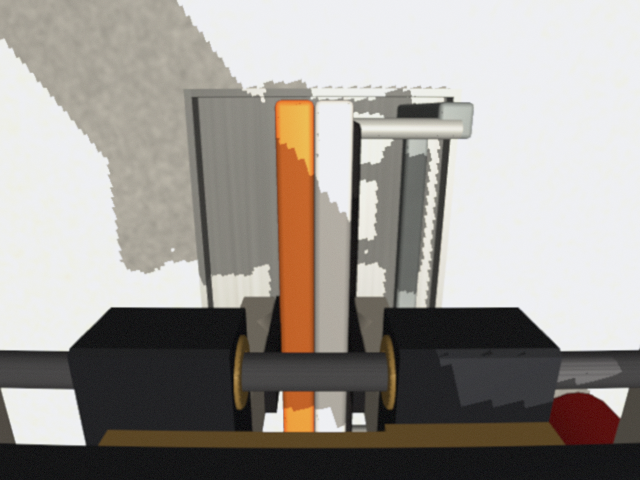

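The bar is pushed about 6.5 mm. Drawing up.

Call:
step_arm(motion=[[0.01,0,0,-0.008,0],[0.01,0,0,-0.02,0],[0.01,0,0,-0.032,0],[0.01,0,0,-0.044,0],[0.01,0,0,-0.056,0]])

```text
time_s: 12.98
tcp_pos: [0.5778, 0.0184, 0.1807]
eef_rot: [180.0, -0.0, 74.2]
contact_force: [-1.0, 0.4, -2.4]
gripper_width: 0.0237
```

Call:
step_arm(motion=[[0.01,0,0,-0.01,0],[0.01,0,0,-0.02,0],[0.01,0,0,-0.03,0],[0.01,0,0,-0.045,0],[0.01,0,0,-0.065,0]])

```text
time_s: 13.6
tcp_pos: [0.5777, 0.0183, 0.2454]
eef_rot: [-180.0, 0.0, 74.2]
contact_force: [0.5, -0.6, -3.4]
gripper_width: 0.0232
```

```bash
python3 - <<'E'
from h import *
snap('wrist','wr11')
E
python3 bar.py wr11
python3 pl.py .466 -.3125 .26 -88.1
```

```text
t 13.65 pos [0.5792 0.0184 0.2487] rot [ 1.7977e+02 -7.0000e-02  7.4240e+01] j [ 2.12e+01  1.13e+01 -1.17e+01  1.00e-01 -6.68e+01  1.43e+02] F [2.56 0.7  1.24] w 0.0234
dx -0.3492 dy -0.0191 dz -0.0113 roll 2.8334 norm 0.350Traceback (most recent call last):
  File "bar.py", line 12, in <module>
    for n in sys.argv[1:]: bar(n)
                           ~~~^^^
  File "bar.py", line 6, in bar
    nl,lab,st,_=cv2.connectedComponentsWithStats(m.astype(np.uint8)); k=1+np.argmax(st[1:,4]); m=lab==k
                                                                          ~~~~~~~~~^^^^^^^^^^
    return _wrapfunc(a, 'argmax', axis=axis, out=out, **kwds)
    return bound(*args, **kwds)
ValueError: attempt to get argmax of an empty sequence
```

View pics/wr11.png

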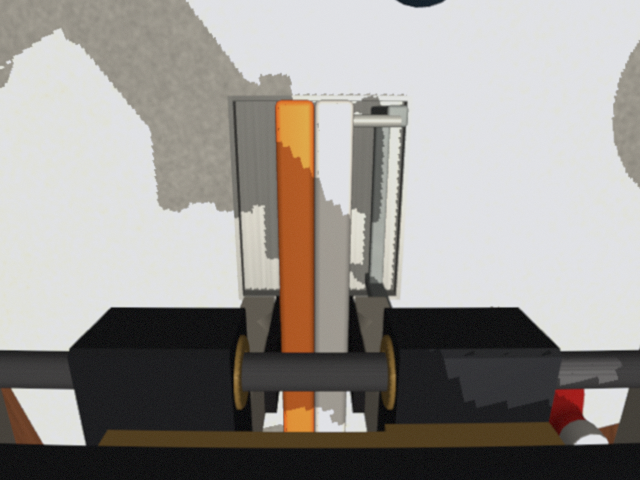

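Both wipes are done. Before stowing I have to tilt the handle in the jaws about the jaw axis. I'll do that by resting its -y end on the top of the green lip from outside the holder. First I'll turn and move there, and look at the holder on the way.

Call:
step_arm(motion=[[0.01,0,0,-0.008,0.15],[0.01,0,0,-0.012,0.33],[0.01,-0.02,0,-0.012,0.51],[0.01,-0.04,-0.003,-0.012,0.69],[0.01,-0.06,-0.006,-0.012,0.87]])

```text
time_s: 14.28
tcp_pos: [0.5555, -0.0382, 0.2567]
eef_rot: [180.0, -0.0, 24.0]
contact_force: [0.6, 0.1, -2.7]
gripper_width: 0.024
```

```bash
python3 pl.py .461 -.1576 .26 -88.1
```

```text
t 14.28 pos [ 0.5555 -0.0382  0.2567] rot [ 1.800e+02 -1.000e-02  2.403e+01] j [ 16.2   9.  -13.5   0.  -67.5  97.8] F [ 0.64  0.1  -2.72] w 0.024
dx -0.1349 dy 0.0706 dz -0.0033 roll 1.9571 norm 0.152
```

Call:
step_arm(motion=[[0.01,-0.02,0.01,-0.002,0.18],[0.01,-0.045,0.023,-0.003,0.36],[0.01,-0.07,0.037,-0.003,0.54],[0.01,-0.095,0.05,-0.003,0.72],[0.01,-0.12,0.063,-0.003,0.9]])

```text
time_s: 14.9
tcp_pos: [0.4718, -0.1453, 0.2599]
eef_rot: [-180.0, -0.0, -27.5]
contact_force: [0.3, -0.5, -2.5]
gripper_width: 0.0235
```

```bash
python3 pl.py .461 -.1576 .26 -88.1
```

```text
t 14.9 pos [ 0.4718 -0.1453  0.2599] rot [-1.7999e+02 -3.0000e-02 -2.7540e+01] j [  5.8   2.6 -20.3   0.  -67.   56.7] F [ 0.27 -0.51 -2.5 ] w 0.0235
dx -0.0039 dy 0.0159 dz -0.0001 roll 1.0570 norm 0.016
```

Call:
step_arm(motion=[[0.01,-0.001,0.004,0,0.18],[0.01,-0.002,0.008,0,0.36],[0.01,-0.003,0.012,0,0.54],[0.01,-0.004,0.016,0,0.72],[0.01,-0.004,0.016,0,0.9]])

```text
time_s: 15.52
tcp_pos: [0.4613, -0.1572, 0.2599]
eef_rot: [-180.0, -0.0, -79.1]
contact_force: [0.3, 0.2, -2.4]
gripper_width: 0.0235
```

Call:
step_arm(motion=[[0.01,0,0,0,0.15],[0.01,0,0,0,0.157]])

```text
time_s: 15.78
tcp_pos: [0.4615, -0.157, 0.2598]
eef_rot: [-180.0, 0.0, -87.7]
contact_force: [0.1, 0.6, -2.6]
gripper_width: 0.0234
```

```bash
python3 - <<'E'
from h import *
snap('wrist','wr12');snap('side','side12')
for cam in ['wrist','side']:
  for l in ['holder_seat','holder']: print(cam,l,[(np.round(d['location'],4),round(d['p'],2)) for d in spotter.tip_of(cam,l)])
E
python3 pl.py .461 -.1576 .26 -88.1
```

```text
wrist holder_seat []
wrist holder [(array([ 0.4679, -0.3165,  0.0007]), 0.64)]
side holder_seat [(array([ 0.4647, -0.3094,  0.1118]), 0.89)]
side holder [(array([ 4.680e-01, -3.102e-01,  1.000e-04]), 0.89)]
t 16.07 pos [ 0.4615 -0.157   0.2596] rot [-180.      0.    -87.68] j [  4.4   2.  -21.   -0.  -67.   -2.1] F [-0.24 -0.4  -2.07] w 0.0235
dx 0.0006 dy 0.0005 dz -0.0004 roll 0.0074 norm 0.001
```

View pics/wr12.png

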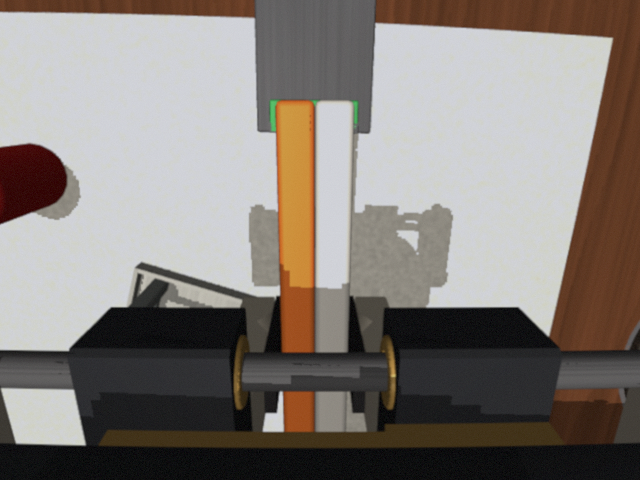

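View pics/side12.png

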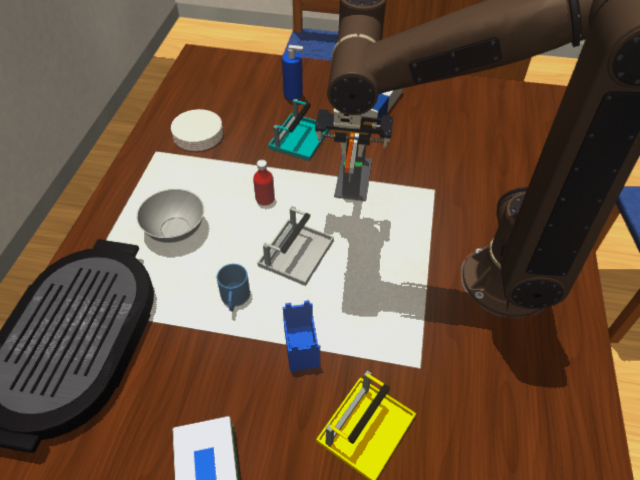

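The wrist view shows the handle end (row 100) above the green lip (row 115), with the holder base spanning columns 257–372. I'll fit the holder axis.

```bash
python3 - <<'E'
from fit import *
c=load('wr12');W=cloud(c)
m=(W[...,2]>.004)&(W[...,2]<.013)&(np.abs(W[...,0]-.466)<.07)&(W[...,1]<-.2)&(c['image'].max(2)<140)
ys=np.arange(-.31,-.225,.006);L=[];R=[];Y=[]
for y in ys:
    k=m&(np.abs(W[...,1]-y)<.004); x=W[...,0][k]
    if len(x)>30: Y.append(y);L.append(np.percentile(x,1));R.append(np.percentile(x,99))
Y=np.array(Y);print(np.c_[Y,L,R].round(4)); M=(np.array(L)+R)/2; p=np.polyfit(Y,M,1); print('yaw',np.degrees(np.arctan(-p[0])),'x at -.3125',np.polyval(p,-.3125))
g=(W[...,2]>.128)&(W[...,2]<.142)&(np.abs(W[...,0]-.466)<.06)&(W[...,1]<-.2)&(W[...,1]>-.26)
P=W[g];print('lip',len(P),np.percentile(P,[1,50,99],axis=0).round(4))
m2=(W[...,2]>.002)&(W[...,2]<.013)&(np.abs(W[...,0]-.466)<.035)&(c['image'].max(2)<140)
print('base near edge y',np.percentile(W[...,1][m2],[99,99.8]))
for n in ['top0','side0']:
    c=load(n);W=cloud(c);im=c['image'].astype(int); m=(W[...,2]>.0045)&(W[...,2]<.013)&(np.abs(W[...,0]-.466)<.07)&(np.abs(W[...,1]+.3125)<.12)&(im.max(2)<125)&(im.max(2)-im.min(2)<15)
    print(n,rect(W[m]))
E
```

```text
[[-0.31    0.4188  0.5157]
 [-0.304   0.4184  0.5157]
 [-0.298   0.4182  0.5156]
 [-0.292   0.4184  0.5153]
 [-0.286   0.418   0.5148]
 [-0.28    0.4181  0.5148]
 [-0.274   0.4178  0.5147]
 [-0.268   0.4175  0.5147]
 [-0.262   0.4177  0.5145]
 [-0.256   0.4174  0.5138]
 [-0.25    0.4171  0.514 ]
 [-0.244   0.4165  0.5145]
 [-0.238   0.4161  0.5146]
 [-0.232   0.4156  0.5146]
 [-0.226   0.4154  0.5146]]
yaw 1.5418915669962405 x at -.3125 0.4672921295613264
lip 394 [[ 0.4388 -0.2441  0.1344]
 [ 0.4873 -0.2361  0.1363]
 [ 0.4911 -0.2241  0.1382]]
base near edge y [-0.24651547 -0.09345103]
top0 (array([ 466.9, -310.6]), array([ 98.8, 187.4]), 1.76)
side0 (array([ 465.6, -305.7]), array([ 97.5, 196.7]), 1.4)
```

Call:
step_arm(motion=[[0.01,0,0,0.03,0.005],[0.01,0,0,0.065,0.01],[0.01,0,0,0.09,0.01],[0.01,0,0,0.1,0.01],[0.01,0,0,0.1,0.01]])

```text
time_s: 16.7
tcp_pos: [0.4615, -0.1571, 0.1595]
eef_rot: [180.0, -0.0, -88.3]
contact_force: [0.9, -0.7, -2.3]
gripper_width: 0.0236
```

Call:
step_arm(motion=[[0.01,0,0,0.003,0],[0.01,0,0,0.006,0],[0.01,0,0,0.009,0],[0.01,0,0,0.011,0],[0.01,0,0,0.011,0]])

```text
time_s: 17.32
tcp_pos: [0.4624, -0.1568, 0.1498]
eef_rot: [-179.9, -0.0, -88.3]
contact_force: [-2.4, 4.4, 6.6]
gripper_width: 0.0237
```

```bash
cat > tilt.py <<'E'
from fit import *
import sys
n=sys.argv[1]; c=snap('wrist',n); W=cloud(c); s=r.get_state(); p=s['tcp_pos']
m=np.zeros((480,640),bool); m[60:300,270:358]=1
hsv=cv2.cvtColor(c['image'],cv2.COLOR_RGB2HSV)
m&=(np.abs(W[...,2]-p[2])<.05)&(np.abs(W[...,0]-p[0])<.011)
m&=~((hsv[...,0]>40)&(hsv[...,0]<85)&(hsv[...,1]>80))
P=W[m]; Y=(P[:,1]-p[1])*1000; Z=(P[:,2]-p[2])*1000
for _ in range(3):
    f=np.polyfit(Y,Z,1); k=np.abs(Z-np.polyval(f,Y))<3; Y,Z=Y[k],Z[k]
print('n',len(Y),'tilt rad %.3f'%np.arctan(f[0]),'top z rel TCP at Y=0 %.1f'%f[1],'Yend',np.percentile(Y,[.5,1]).round(1)); 
print('t',s['time_s'],p.round(4),s['eef_rot'].round(2),s['contact_force'].round(1),s['moment'].round(2),s['gripper_width'])
E
python3 tilt.py wr13
```

```text
n 13787 tilt rad -0.049 top z rel TCP at Y=0 5.0 Yend [-83.1 -82.8]
t 17.375 [ 0.4624 -0.1568  0.1498] [-1.7987e+02 -1.0000e-02 -8.8300e+01] [-2.   4.8  5.5] [ 1.02  0.61 -0.13] 0.023768895304621205
```

Call:
step_arm(motion=[[0.01,0,0,0.003,0],[0.01,0,0,0.006,0],[0.01,0,0,0.009,0],[0.01,0,0,0.011,0],[0.01,0,0,0.011,0]])

```text
time_s: 18.0
tcp_pos: [0.4626, -0.1567, 0.1388]
eef_rot: [-179.9, -0.0, -88.3]
contact_force: [-1.7, 5.6, 7.0]
gripper_width: 0.0233
```

```bash
python3 tilt.py wr14
```

```text
n 13598 tilt rad -0.201 top z rel TCP at Y=0 5.7 Yend [-80.3 -80.1]
t 18.05 [ 0.4626 -0.1567  0.1388] [-179.85   -0.    -88.3 ] [-1.3  5.4  6.6] [ 1.36  0.51 -0.07] 0.02333397961112561
```

View pics/wr14.png

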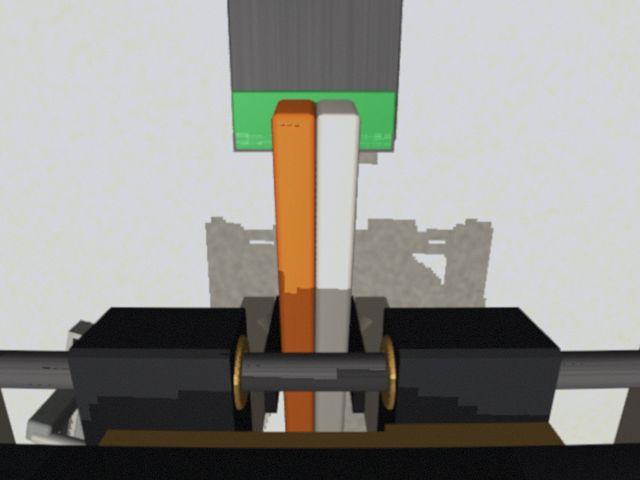

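Call:
step_arm(motion=[[0.01,0,0,0.002,0],[0.01,0,0,0.002,0],[0.01,0,0,-0.02,0],[0.01,0,0,-0.06,0],[0.01,0,0,-0.1,0]])

```text
time_s: 18.68
tcp_pos: [0.4612, -0.157, 0.2387]
eef_rot: [180.0, -0.0, -88.3]
contact_force: [1.2, -0.1, -2.0]
gripper_width: 0.0234
```

```bash
python3 tilt.py wr15
```

```text
n 13377 tilt rad -0.216 top z rel TCP at Y=0 0.1 Yend [-79.3 -79. ]
t 18.725 [ 0.4638 -0.1577  0.2445] [-1.7956e+02 -1.1000e-01 -8.8270e+01] [ 3.1 -0.8  4.7] [-0.19 -0.81  0.02] 0.023542427776093534
```

```bash
python3 pl.py .4673 -.3237 .265 -88.3;  python3 tilt.py wr16
```

```text
t 18.73 pos [ 0.4638 -0.1577  0.2445] rot [-1.7956e+02 -1.1000e-01 -8.8270e+01] j [  4.4   2.6 -22.5   0.1 -64.5  -2.7] F [ 3.05 -0.82  4.73] w 0.0235
dx 0.1660 dy 0.0015 dz -0.0205 roll 0.0005 norm 0.167
n 13584 tilt rad -0.218 top z rel TCP at Y=0 8.0 Yend [-80.3 -80. ]
t 18.775 [ 0.4639 -0.1574  0.2423] [-1.7953e+02 -7.0000e-02 -8.8290e+01] [ 0.2  0.  -2.1] [ 0.13 -0.16  0.04] 0.02380693300672977
```

Call:
step_arm(motion=[[0.01,0,0,-0.02,0],[0.01,0.03,0,-0.028,0],[0.01,0.08,0,-0.028,0],[0.01,0.13,0,-0.028,0],[0.01,0.166,0,-0.028,0]])

```text
time_s: 19.4
tcp_pos: [0.4659, -0.3246, 0.2646]
eef_rot: [180.0, 0.0, -88.4]
contact_force: [0.6, -0.0, -1.7]
gripper_width: 0.0234
```

Call:
step_arm(motion=[[0.01,0,0,0,0],[0.01,0,0,0,0]])

```text
time_s: 19.65
tcp_pos: [0.4658, -0.3228, 0.2647]
eef_rot: [179.9, 0.0, -88.4]
contact_force: [-0.5, -0.4, -1.9]
gripper_width: 0.0236
```

```bash
python3 tilt.py wr17; python3 pl.py .4673 -.3237 .1367 -88.3; python3 - <<'E'
from h import *
snap('side','side17')
snap('top','top17')
E
```

```text
n 13637 tilt rad -0.214 top z rel TCP at Y=0 5.4 Yend [-80.3 -80.1]
t 19.7 [ 0.466  -0.3225  0.2651] [ 1.7997e+02  3.0000e-02 -8.8340e+01] [-0.3  0.8 -2.8] [ 0.12 -0.09 -0.06] 0.02317645422593449
t 19.7 pos [ 0.466  -0.3225  0.2651] rot [ 1.7997e+02  3.0000e-02 -8.8340e+01] j [-14.9   9.7 -11.5  -0.  -68.8  16.6] F [-0.25  0.82 -2.81] w 0.0232
dx 0.0013 dy -0.0012 dz 0.1284 roll -0.0006 norm 0.128
```

View pics/wr17.png

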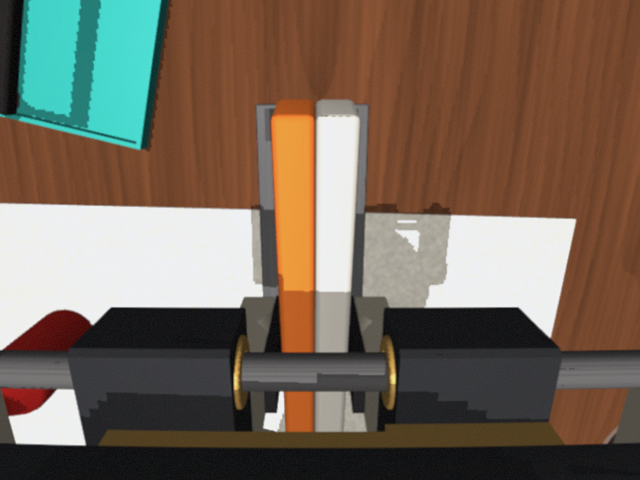

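View pics/side17.png

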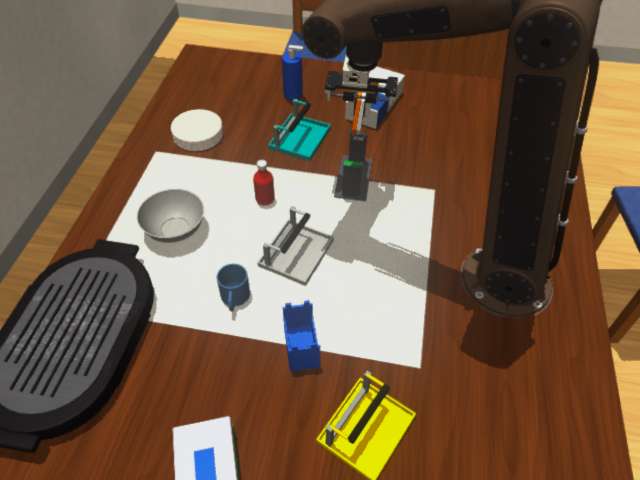

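View pics/top17.png

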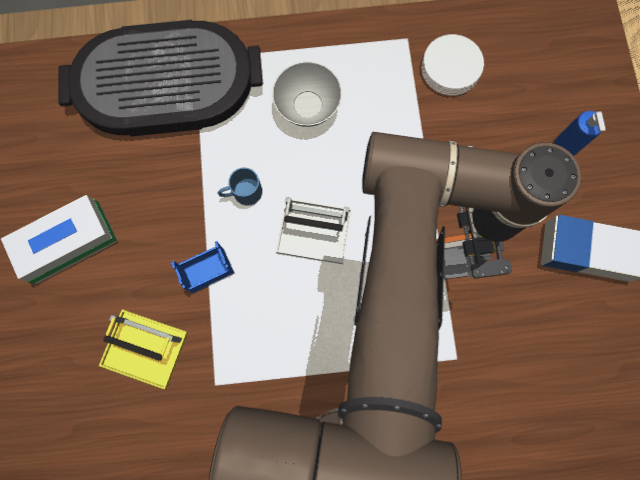

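The wrist view shows the handle centred over the -y post's cheeks (columns 258 and 367). I'll check the position of that post from this view.

```bash
python3 - <<'E'
from fit import *
c=load('wr17');W=cloud(c)
m=(W[...,2]>.085)&(W[...,2]<.13)&(np.abs(W[...,0]-.466)<.04)&(W[...,1]<-.35)&(W[...,1]>-.43); m[:90]=0
for z0,z1 in [(.085,.095),(.095,.106),(.106,.115),(.115,.126)]:
    k=m&(W[...,2]>z0)&(W[...,2]<=z1);P=W[k]
    if len(P)>5: print(z0,len(P),np.percentile(P,[2,50,98],axis=0).round(4).tolist())
E
```

```text
0.115 229 [[0.4404, -0.4043, 0.1196], [0.4968, -0.3963, 0.1221], [0.4991, -0.3841, 0.1243]]
```

Call:
step_arm(motion=[[0.01,0.001,-0.001,0.02,0],[0.01,0.0015,-0.0015,0.055,0],[0.01,0.0015,-0.0015,0.085,0],[0.01,0.0015,-0.0015,0.11,0],[0.01,0.0015,-0.0015,0.12,0]])

```text
time_s: 20.42
tcp_pos: [0.4674, -0.3235, 0.1444]
eef_rot: [179.9, 0.0, -88.3]
contact_force: [0.4, 0.0, -1.4]
gripper_width: 0.0234
```

Call:
step_arm(motion=[[0.01,0,0,0.005,0],[0.01,0,0,0.008,0],[0.01,0,0,0.008,0]])

```text
time_s: 20.8
tcp_pos: [0.4681, -0.3245, 0.1381]
eef_rot: [-180.0, -0.0, -88.3]
contact_force: [0.2, -0.6, -2.4]
gripper_width: 0.0237
```

```bash
python3 tilt.py wr18; python3 pl.py .4673 -.3099 .1367 -88.3
```

```text
n 13581 tilt rad -0.216 top z rel TCP at Y=0 5.7 Yend [-79.9 -79.7]
t 20.85 [ 0.4682 -0.3245  0.1382] [-1.7994e+02 -3.0000e-02 -8.8330e+01] [-0.1  0.1 -3.6] [ 0.12 -0.03  0.02] 0.023908521448838572
t 20.85 pos [ 0.4682 -0.3245  0.1382] rot [-1.7994e+02 -3.0000e-02 -8.8330e+01] j [-15.   16.  -21.1   0.  -52.8  16.7] F [-0.14  0.14 -3.64] w 0.0239
dx -0.0147 dy 0.0004 dz 0.0015 roll -0.0006 norm 0.015
```

View pics/wr18.png

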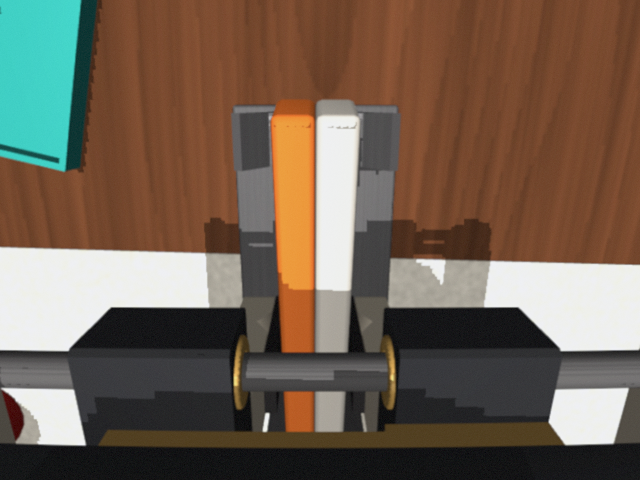

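Clear of the posts and centred. Sliding the +y end under the lip.

Call:
step_arm(motion=[[0.01,-0.004,0,0.001,0],[0.01,-0.008,0,0.001,0],[0.01,-0.012,0,0.001,0],[0.01,-0.0145,0,0.001,0],[0.01,-0.0145,0,0.001,0]])

```text
time_s: 21.48
tcp_pos: [0.4675, -0.3097, 0.1367]
eef_rot: [-180.0, -0.0, -88.3]
contact_force: [-0.6, -1.0, -2.7]
gripper_width: 0.0234
```

```bash
python3 tilt.py wr19; python3 - <<'E'
from h import *
c=snap('side','side19')
cv2.imwrite('pics/side19c.png',cv2.resize(c['image'][100:220,290:440,::-1],None,fx=5,fy=5,interpolation=cv2.INTER_CUBIC))
E
```

```text
n 2782 tilt rad 0.210 top z rel TCP at Y=0 25.7 Yend [-83.6 -83.5]
t 21.525 [ 0.4675 -0.3098  0.1366] [-180.     -0.    -88.32] [-0.8  0.5 -2.2] [ 0.14 -0.03  0.  ] 0.02369883904862241
```

View pics/side19c.png

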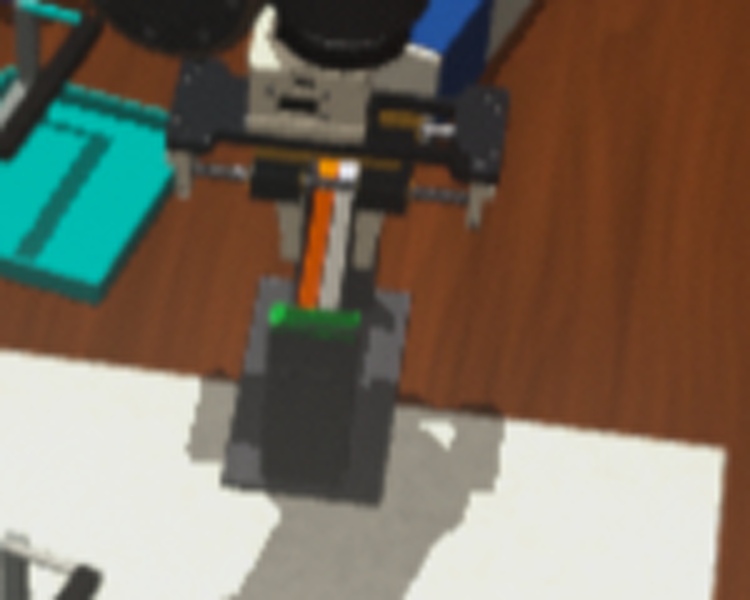

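The side crop shows the handle passing beneath the green lip at (315,310). The last tilt fit came out inconsistent, so I'll check that picture.

View pics/wr19.png

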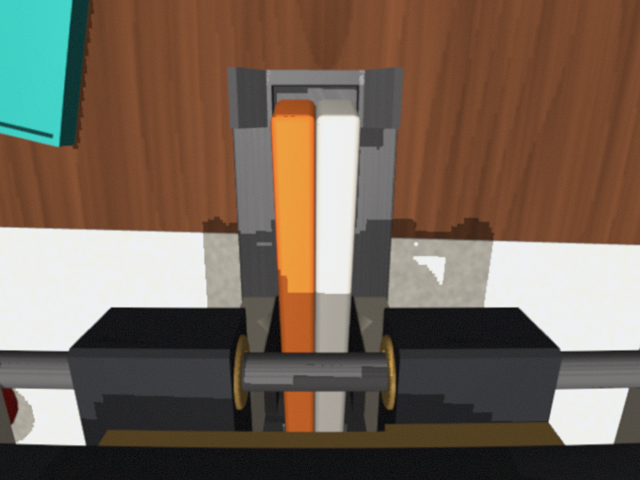

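Tilt is unchanged (the handle has the same pixels); the fit was polluted by the end stop. Clearance at the stop is visible. Lowering now so that the +y end rests on its post and the handle pivots level.

Call:
step_arm(motion=[[0.01,0,0,0.003,0],[0.01,0,0,0.005,0],[0.01,0,0,0.007,0],[0.01,0,0,0.009,0],[0.01,0,0,0.009,0]])

```text
time_s: 22.2
tcp_pos: [0.4683, -0.3113, 0.1291]
eef_rot: [-179.9, -0.1, -88.3]
contact_force: [-1.1, -4.6, 7.3]
gripper_width: 0.0234
```

```bash
sed -i 's/^m&=(np.abs(W\[...,2\].*/o=((hsv[...,0]<22)\&(hsv[...,1]>120)); m\&=o\&(np.abs(W[...,2]-p[2])<.05)/' tilt.py; python3 tilt.py wr20
```

```text
n 7496 tilt rad -0.161 top z rel TCP at Y=0 5.7 Yend [-81.  -80.7]
t 22.25 [ 0.4683 -0.3113  0.1291] [-1.7988e+02 -1.4000e-01 -8.8300e+01] [-1.1 -5.   7.1] [-0.98  0.56  0.12] 0.023414315636484974
```

Call:
step_arm(motion=[[0.01,0.001,0,0.002,0],[0.01,0.002,0,0.004,0],[0.01,0.002,0,0.006,0],[0.01,0.002,0,0.008,0],[0.01,0.002,0,0.008,0]])

```text
time_s: 22.88
tcp_pos: [0.4685, -0.3134, 0.121]
eef_rot: [-179.9, -0.1, -88.3]
contact_force: [-0.8, -5.6, 6.8]
gripper_width: 0.0239
```

```bash
python3 tilt.py wr21
```

```text
n 7445 tilt rad -0.057 top z rel TCP at Y=0 5.7 Yend [-82.5 -82.2]
t 22.925 [ 0.4685 -0.3134  0.1211] [-1.7987e+02 -1.4000e-01 -8.8300e+01] [-0.6 -5.3  5.7] [-1.16  0.4   0.1 ] 0.02364415360767595
```

View pics/wr21.png

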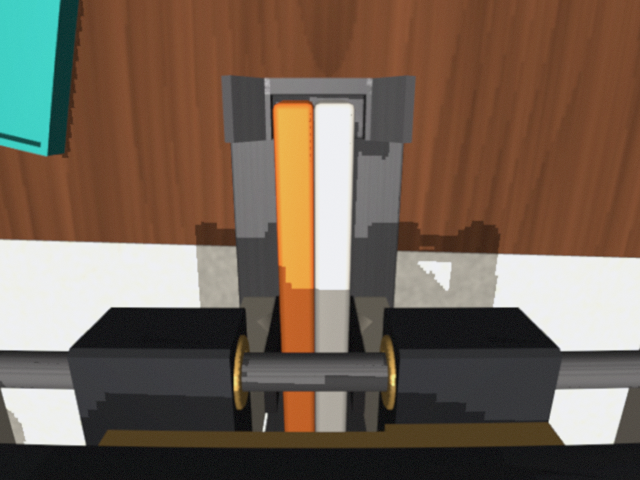

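Call:
step_arm(motion=[[0.01,0,0,0.0015,0],[0.01,0,0,0.003,0],[0.01,0,0,0.0045,0],[0.01,0,0,0.0045,0]])

```text
time_s: 23.42
tcp_pos: [0.4688, -0.3134, 0.1167]
eef_rot: [-179.8, -0.2, -88.3]
contact_force: [-1.3, -5.1, 6.1]
gripper_width: 0.0234
```

```bash
python3 tilt.py wr22
```

```text
n 7279 tilt rad 0.000 top z rel TCP at Y=0 5.8 Yend [-83.  -82.7]
t 23.475 [ 0.4688 -0.3134  0.1167] [-1.7984e+02 -1.5000e-01 -8.8300e+01] [ 0.1 -5.9  6.3] [-1.14  0.2   0.01] 0.02389419205785637
```

View pics/wr22.png

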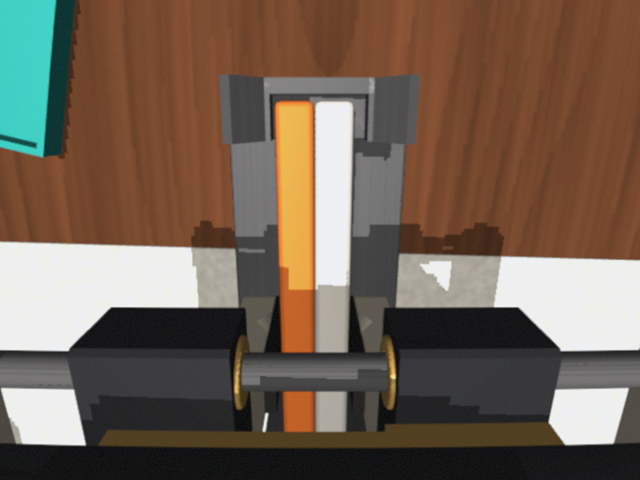

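Level, with the top at 122 mm as expected. A slight seating press, then open and rise.

Call:
step_arm(motion=[[0.01,0,0,0.001,0],[0.01,0,0,0.001,0],[0.0876,0,0,0.001,0],[0.0876,0,0,0.001,0],[0.0876,0,0,0,0]])

```text
time_s: 24.1
tcp_pos: [0.4672, -0.3118, 0.1147]
eef_rot: [180.0, 0.0, -88.3]
contact_force: [-0.1, -0.4, 0.7]
gripper_width: 0.0482
```

Call:
step_arm(motion=[[0.0876,0,0,0,0],[0.0876,0,0,0,0],[0.0876,0,0,0,0],[0.0876,0,0,0,0],[0.0876,0,0,0,0]])

```text
time_s: 24.72
tcp_pos: [0.4675, -0.3119, 0.1151]
eef_rot: [-180.0, -0.0, -88.3]
contact_force: [-1.1, -0.2, -0.1]
gripper_width: 0.0872
```

```bash
python3 tilt.py wr23
```

```text
n 7597 tilt rad 0.001 top z rel TCP at Y=0 7.3 Yend [-84.5 -84.2]
t 24.775 [ 0.4675 -0.3119  0.1151] [-180.      0.    -88.34] [ 0.  -0.2 -0.3] [ 0.02 -0.08  0.  ] 0.0875765733099852
```

View pics/wr23.png

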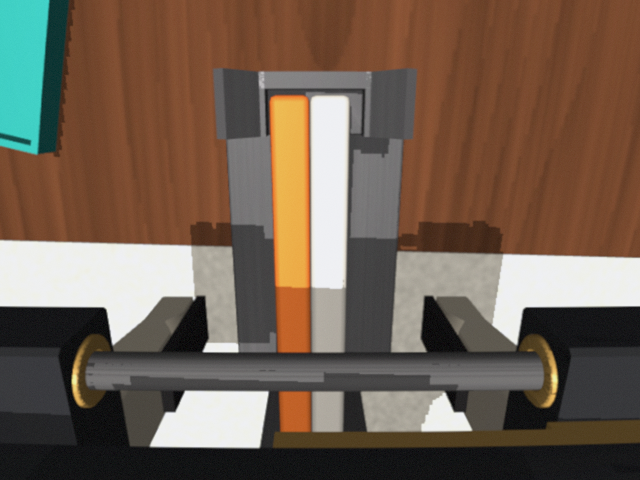

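Released and lying level. Retreating upward, then sideways so the cameras can see.

Call:
step_arm(motion=[[0.0876,0,0,-0.02,0],[0.0876,0,0,-0.06,0],[0.0876,0,0,-0.1,0],[0.0876,0,0,-0.14,0],[0.0876,0,0,-0.17,0]])

```text
time_s: 25.4
tcp_pos: [0.4676, -0.312, 0.2871]
eef_rot: [-179.9, -0.0, -88.3]
contact_force: [0.6, -0.2, -0.0]
gripper_width: 0.0878
```

Call:
step_arm(motion=[[0.0876,-0.04,0,0,0],[0.0876,-0.08,0,0,0],[0.0876,-0.12,0,0,0],[0.0876,-0.16,0,0,0],[0.0876,-0.2,0,0,0]])

```text
time_s: 26.02
tcp_pos: [0.4614, -0.1108, 0.2852]
eef_rot: [-180.0, 0.0, -88.3]
contact_force: [0.0, 0.4, 0.3]
gripper_width: 0.088
```

```bash
python3 - <<'E'
from fit import *
for cam in ['top','side']:
    c=snap(cam,cam+'24');W=cloud(c)
    print(cam,[(l,np.round(d['location'],4).tolist(),round(d['p'],2)) for l in ['scraper_center','mug','sauce_bottle'] for d in spotter.tip_of(cam,l)])
    hsv=cv2.cvtColor(c['image'],cv2.COLOR_RGB2HSV)
    m=(np.hypot(W[...,0]-.467,W[...,1]+.313)<.1)&(W[...,2]>.08)&(((hsv[...,0]<22)&(hsv[...,1]>120))|((hsv[...,1]<40)&(hsv[...,2]>150)))
    P=W[m]; 
    if len(P)>20: f=np.polyfit(P[:,1],P[:,2],1); print(len(P),P.mean(0).round(4),'tilt',f[0].round(3),'y',np.percentile(P[:,1],[1,99]).round(4),'z',np.percentile(P[:,2],[5,50,95]).round(4))
print(r.get_state()['time_s'],r.get_state()['contact_force'])
E
```

```text
top [('mug', [0.717, 0.1881, -0.003], 0.63), ('sauce_bottle', [0.7227, -0.1742, -0.0001], 0.82), ('sauce_bottle', [0.4714, -0.316, 0.0011], 0.34)]
542 [ 0.4691 -0.3211  0.1207] tilt 0.012 y [-0.3942 -0.2468] z [0.1159 0.1209 0.1253]
side [('scraper_center', [0.4683, -0.3149, 0.1116], 0.58), ('mug', [0.714, 0.1877, -0.0012], 0.8), ('sauce_bottle', [0.7249, -0.1682, -0.0047], 0.62), ('sauce_bottle', [0.4663, -0.3123, 0.1125], 0.37)]
165 [ 0.468  -0.3156  0.1191] tilt 0.044 y [-0.393  -0.2587] z [0.1138 0.1199 0.1245]
26.425 [ 1.44515422 -0.04647049  0.19053006]
```

View pics/top24.png

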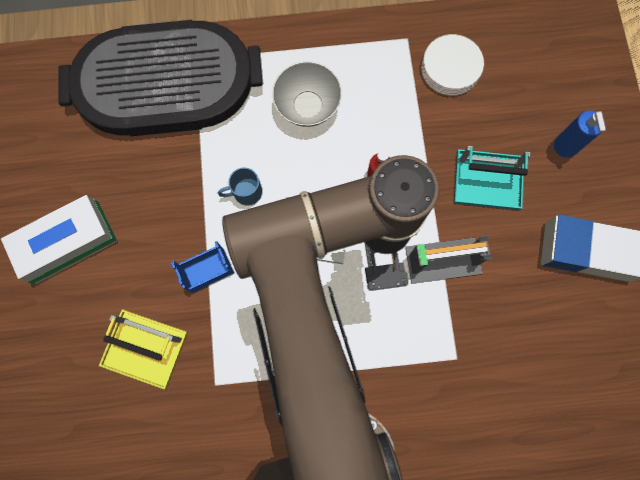

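View pics/side24.png

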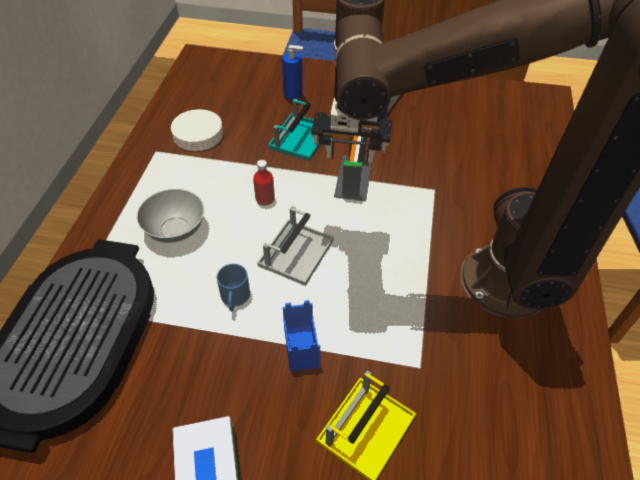

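The top view shows the scraper lying in the holder at (455,250), with one end under the green lip. The mug and bottle have not moved and the wiper bar is back at rest. Handing in.

```bash
python3 - <<'E'
from h import *
print(workorder.close_job())
E
```

```text
the job is handed in; nothing more can be done
None
```

The scraper has been wiped on both faces and stowed in the dark grey holder, and I handed the job in at about 26 s of the 61 s allowed. `close_job()` reports no verdict.

- **Wiping:** I wiped the orange face first with the bar pushed back about 7 mm, then turned the scraper half round and wiped the white face at about 6.5 mm. Each time I drew it straight up until the blade's bottom edge was well above the bar. I confirmed both pushes by picture before drawing up. My bar check during the draws found nothing, because the handle hid the bar, so I did not measure the push while the blade was moving.
- **Stowing:** The arm cannot tilt its tool, so I pivoted the handle in the jaws to about 0.21 rad by pressing its -y end on top of the green lip. I then slid the +y end in under the lip, lowered the -y end until the handle was level, let go and backed off.

**Last checks:**
- The wrist camera read a tilt of 0.001 rad and a handle top at about 122 mm after release, which matches a fully seated handle.
- Coarser fits from the two distant cameras gave slopes of 0.012 and 0.044. I think those come from edge pixels and trust the wrist reading.
- The mug and bottle were found where they started, to within the networks' accuracy. The bottle network also reported a low-confidence bottle at the holder, which is a false detection.
- The highest contact force I saw was under 10 N, and the open gripper was touching nothing when I handed in.

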